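# Rock a stuck fuse carrier out of its holder

### The job

The red-handled fuse carrier is stuck in its holder: both stiff spring-steel jaws still hook over it, so it will not pull straight out. Rock it from side to side, towards one jaw and then the other, until both jaws have been pushed back, then draw it out upwards and stand it upright in the yellow tray and let go. Leave the green-handled carrier seated in its own holder.

Things in the scene. Friction and masses are not known exactly. Their poses are not given: they have to be found in the camera images.
- red_carrier: Stuck fuse carrier, 160 g. Black block 40 (x) x 32 (y) x 50 (z) mm; on its top centre a red grip post 20 (x) x 16 (y) mm, from 50 to 112 mm above the underside. Origin: centre of the flat underside, which starts 12 mm above the bench; z up. Pinch the post across x, fingertips over 66 mm above the underside to clear the jaws; rock it along y, about the pinch line. Its y axis is the holder's.
- holder: Red carrier's fixed holder: grey plate 110 x 120 x 12 mm; origin under its centre. Well 44 x 36 mm, rims 8, x cheeks 30 mm high. A steel jaw at +y and -y, 36 mm in x, top 75 mm over the bench; its lip hooks 4 mm over the block, 4.5 mm above it. A jaw slides outwards (9 N, up to 16 mm) and stays. Tip the carrier about its foot 10 to 11 degrees to each side (post moves 15 to 18 mm), then lift.
- tray: Open yellow tray fixed on the bench, empty: 160 (x) x 140 (y) mm outside, 30 mm high, walls and floor 5 mm thick. Origin: centre of its underside, z up.
- green_carrier: A like fuse carrier with a green grip post, seated in another such holder; it stays there. Same size and origin as the red one.
Mind the look-alikes: they are no part of the job. What is shaped like the holder but purple is not meant.

How it is judged:
On the way, in this order (a step that is already met when the one before it is completed fails the run):
1. the red carrier is rocked: tipped at least 4 degrees towards a jaw while still in its holder ((angle between red_carrier's own y axis and vertical below 1.501 rad or angle between red_carrier's own y axis and vertical above 1.641 rad) and horizontal distance between red_carrier and holder below 0.02 m and z of red_carrier in the frame of holder below 0.022 m), for 0.05 s.
2. the red carrier is drawn out upwards, its underside at least 60 mm above the holder's plate and still above the holder (horizontal distance between red_carrier and holder below 0.06 m and z of red_carrier in the frame of holder above 0.072 m).
At the end, for the whole second after the job is handed in: The red carrier stands on the tray's floor inside the walls, within 10 degrees of upright, at rest and released; the green carrier is within 15 mm of where it started (x of red_carrier in the frame of tray between -0.065 and 0.065 m and y of red_carrier in the frame of tray between -0.055 and 0.055 m and z of red_carrier in the frame of tray below 0.012 m and angle between red_carrier's own z axis and vertical below 0.17 rad and linear speed of red_carrier below 0.02 m/s and distance of green_carrier from where it was at the start of the episode below 0.015 m); the robot touches nothing.
It fails at once if the green carrier is moved by more than 15 mm (distance of green_carrier from where it was at the start of the episode above 0.015 m).
It also fails if it takes over 45 s, if anything falls off the work surface, if the arm or the gripper's body presses on something with over 40 N, if the wrist force passes 120 N, or if a joint passes its speed limit or range.

### The arm

A 7-joint arm with a two-finger parallel gripper is mounted at the origin on the work surface. World frame = base frame: x ahead of the robot, y to its left, z up, the work surface at z = 0. Lengths are in m, angles in rad, forces in N, time in s.
With the tool pointing down it reaches from about 0.425 to 0.925 m from the base axis. Payload 6.8 kg.
Tool frame: the origin (TCP) lies midway between the tips of the shut fingers; the grasp point (between the pads) lies 19 mm behind it; x points along the fingers, z is the direction in which the jaws open and shut, and the axes are right-handed (so a half turn about x gives the same grasp; the last joint's range is limited). The gripper opens to 85 mm and grips with 20 to 120 N. Pads are 22 mm wide; open, the fingers measure 114 mm over their backs; the gripper's body (76 mm by 85 mm) begins 54 mm behind the grasp point. The pads swing forward as they close: fully open they stand 13 mm farther back than shut.
Start: joints at [1.067, 0.477, 0.022, 1.555, -0.011, 1.109, -0.083], TCP at [0.26, -0.623, 0.231] pointing down, gripper open.
Joint ranges: [-2.96, 2.96], [-0.34, 2.1], [-1.41, 1.46], [0.24, 2.44], [-1.37, 4.51], [0.17, 1.92], [-2.96, 2.96]. Speed limits (rad/s): [2.39, 2.39, 3.14, 3.14, 3.14, 3.14, 3.14].

### API

Orientations are given as a unit quaternion [w, x, y, z].
In Python, from station import bot gives the robot as it stands. The module is installed in compiled form; this text tells all that it offers.
- The arm moves only by the shell command python3 -m jog 'ROWS' [FORCE]. ROWS is text: rows parted by semicolons, each of 7 numbers parted by spaces: the shift along the tool's x, y, z in mm, then the turn, a rotation vector about the tool's x, y, z in units of 6 degrees (1.0 is 6 degrees), then the finger opening in mm, from 0 to 85.4. A call has 1 to 5 rows; each row shifts and turns the commanded pose from where the row before left it, along the tool's axes as they then stand; what a row does not reach is not made up. A row lasts 1/10 s, in which the tool goes at most 50 mm and 8.59 degrees, less where a joint would pass 70% of its speed; a pose out of reach is approached as far as the arm can. A call with a gripper value outside its range is refused whole. The fingers move at their own pace and stop on an object; FORCE is the grip in N (left out, the last holds). Time passes only in rows, so rows that do not move let the fingers close. It gives the time, the measured TCP pose, the force and the opening at its end, in the units of the state.
- bot.get_obs(): the state, without advancing time (a new reading comes with each control period).
- bot.read_camera(name): name is "side" or "top" or "wrist"; returns (picture, depth): 480x640x3 uint8, red, green, blue; 480x640 float32, m along the optical axis (not along the pixel's ray), 0 where there is no reading.
- bot.calibration(name): a dict with "fx", "fy", "cx", "cy" (pixels), "D" ([k1, k2, p1, p2, k3] as OpenCV has them; the pictures are not rectified), "T" (4x4, takes a point from camera to world coordinates). Camera axes: x right, y up, looking along -z (the intrinsics and any distortion apply to the point x, -y, -z); pixel columns grow to the right and rows downward; lengths in m; the calibration is good to about 2 mm. A picture is of the moment at which its call begins: read the wrist's pose just before it. calibration takes no time and is no camera call; for the wrist camera it gives the pose at the moment of the call.
- bot.hand_in(): hands the job in, once; it reports no verdict.
The state is a dict: "t": time; "q": joint angles; "joint_vel": joint speeds; "joint_torque": joint torques, N m; "eef_pos": TCP position; "tool_rot": TCP orientation; "contact_force": force on the tool from outside, world axes, zero at the start; "torque": the same for the moment, N m; "gripper_width": opening from 0.0 (shut) to 1.0 (fully open).
Only numpy, scipy, OpenCV 4.12 (cv2) and the standard library are available. Lean on these libraries where they do the work, as an engineer would, in place of code of your own. Each camera call takes 0.05 s, during which the arm holds its last target.

## Working session

There is one attempt and no reset: what is moved stays moved. The work goes in short steps, Python scripts to look and compute and a shell command to move; the robot and the scene stay as the last step left them, time stands still between calls to the robot, and variables do not carry over. Pictures are saved under pics/ and viewed, and the job is handed in when it is done.

```bash
mkdir -p pics
cat > h.py <<'E'
import numpy as np, cv2
from station import bot
from scipy.spatial.transform import Rotation as R
def grab(n,f):
    T=bot.calibration(n); p,d=bot.read_camera(n)
    cv2.imwrite('pics/'+f+'.png',p[:,:,::-1]); np.savez('pics/'+f+'.npz',p=p,d=d,T=T['T'],K=[T['fx'],T['fy'],T['cx'],T['cy']],D=T['D'])
def w(f,u,v,dep=None,z=None):
    a=np.load('pics/'+f+'.npz');fx,fy,cx,cy=a['K'];K=np.array([[fx,0,cx],[0,fy,cy],[0,0,1.]])
    n=cv2.undistortPoints(np.array([[[u,v]]],float),K,a['D'])[0,0]
    r=np.array([n[0],-n[1],-1.]); T=a['T']
    if z is not None:
        rw=T[:3,:3]@r; return T[:3,3]+rw*(z-T[2,3])/rw[2]
    if dep is None: dep=float(a['d'][int(round(v)),int(round(u))])
    return T[:3,:3]@(r*dep)+T[:3,3]
def crop(f,u0,v0,u1,v1,o,s=4):
    p=cv2.imread('pics/'+f+'.png')[v0:v1,u0:u1]; cv2.imwrite('pics/'+o+'.png',cv2.resize(p,None,fx=s,fy=s,interpolation=cv2.INTER_CUBIC))
E
python3 - <<'E'
from h import *
o=bot.get_obs();print(o)
grab('top','top0');grab('side','side0')
E
```

```text
{'t': 0.0, 'q': array([ 1.06692956,  0.47781476,  0.02233752,  1.55648556, -0.01147227,
        1.10933523, -0.08311568]), 'joint_vel': array([ 0.00166036, -0.00026985,  0.00116082,  0.00184743, -0.00062861,
       -0.0005257 ,  0.00121631]), 'joint_torque': array([-1.14070635e-04, -5.96453762e+01,  1.60783432e+00, -2.81201345e+01,
        1.24856411e-02,  9.33278556e-03, -1.89495915e-05]), 'eef_pos': array([ 0.25996038, -0.62225803,  0.23030148]), 'tool_rot': array([ 0.58794921,  0.39226368,  0.5891374 , -0.39161468]), 'contact_force': array([ 0.47331846, -0.07047552,  0.4297618 ]), 'torque': array([0.06142222, 0.00133327, 0.00253255]), 'gripper_width': 0.993131286352928}
```

View pics/top0.png

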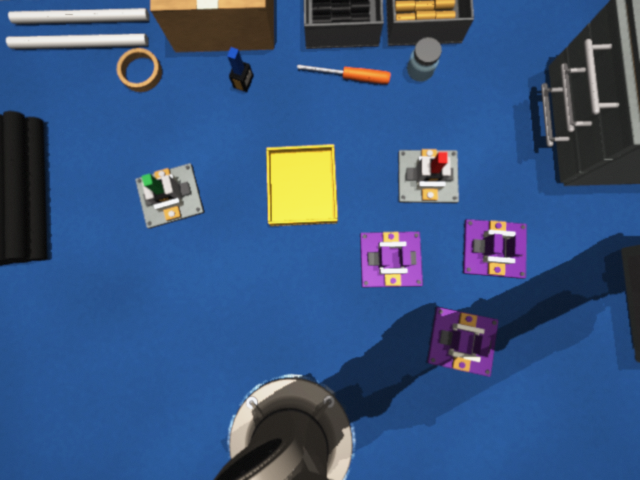

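View pics/side0.png

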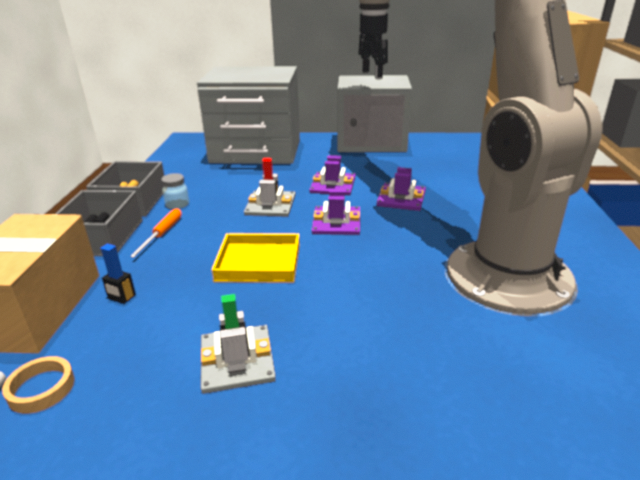

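Red carrier at about (440,160) in the grey holder (429,177). The green carrier is at (150,185) and the blue one is loose at (240,75). The purple holders are at (391,259), (495,248) and (463,341). Tray at (302,185). The grey holder with the red post fits the description; I'll confirm it in a crop.

Run:
```python
from h import *
crop('top0',380,130,480,220,'c1',7)
for n,u,v in [('c',400,151),('c',458,151),('c',458,202),('c',400,202)]: print(n,u,v,w('top0',u,v),w('top0',u,v,z=.012))
print('post',w('top0',441,158))
for u,v in [(267,148),(334,145),(337,222),(268,225)]: print('tray',w('top0',u,v),w('top0',u,v,z=.03))
print(w('top0',302,185))
```

```text
c 400 151 [ 0.57049226 -0.23295343  0.01141458] [ 0.57028222 -0.23284642  0.012     ]
c 458 151 [ 0.56980748 -0.35478047  0.00323574] [ 0.56669865 -0.35198995  0.012     ]
c 458 202 [ 0.45987678 -0.34669576  0.00641694] [ 0.45858335 -0.34496278  0.012     ]
c 400 202 [ 0.4640603  -0.22980754  0.00103698] [ 0.4614843  -0.22786564  0.012     ]
post [ 0.5143905  -0.2849522   0.12500286]
tray [0.57859365 0.04321806 0.0281935 ] [0.57791591 0.04297625 0.03      ]
tray [ 5.91964425e-01 -9.61537401e-02 -1.77709116e-04] [ 0.58055033 -0.09534321  0.03      ]
tray [ 4.25021989e-01 -9.84051583e-02 -3.24712652e-05] [ 0.41928996 -0.09752248  0.03      ]
tray [ 0.42247487  0.04549104 -0.00328217] [0.41624052 0.04110831 0.03      ]
[ 0.50476127 -0.02701747  0.0039262 ]
```

View pics/c1.png

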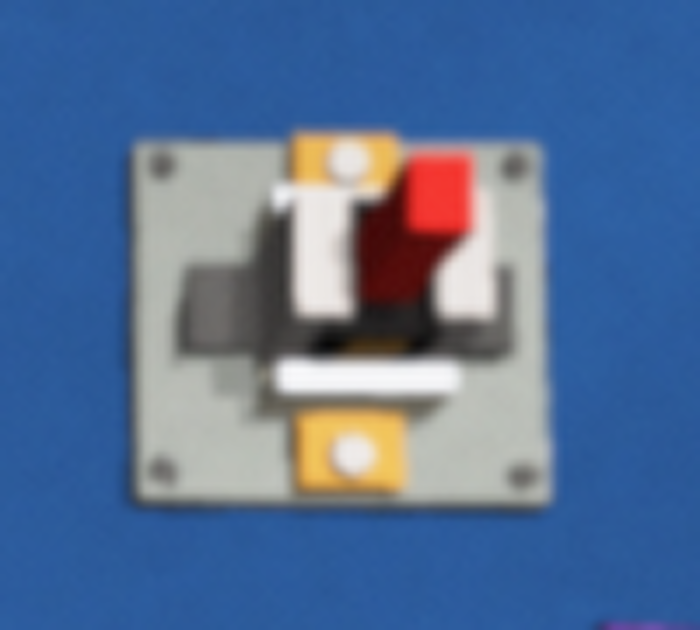

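The crop confirms it: a grey plate with corners at crop (135,143), (542,145), (550,505) and (133,505). The red post top is centred at crop (440,193), with white jaws to its left and right (world ±y). So the holder's x runs roughly along world x, and I pinch along world x.

```bash
cat >> h.py <<'E'
def goal(pos,zdir,tilt=0,obs=None):
    """target TCP pos, tool z horizontally along zdir, x down; print delta in tool frame"""
    o=obs or bot.get_obs(); q=o['tool_rot'];Rc=R.from_quat([q[1],q[2],q[3],q[0]])
    z=np.array([zdir[0],zdir[1],0.]);z/=np.linalg.norm(z)
    if Rc.as_matrix()[:,2]@z<0:z=-z
    x=np.array([0,0,-1.]);Rg=R.from_matrix(np.array([x,np.cross(z,x),z]).T)
    d=Rc.inv().apply(np.array(pos)-o['eef_pos'])*1000; rv=np.degrees((Rc.inv()*Rg).as_rotvec())/6
    print('tcp',o['eef_pos'].round(4),'R\n',Rc.as_matrix().round(3)); print('shift mm',d.round(1),'turn units',rv.round(2))
E
python3 - <<'E'
from h import *
cs=[(135,143),(542,145),(550,505),(133,505)]
P=np.array([w('top0',380+u/7-.5+.07,130+v/7-.5+.07,z=.012) for u,v in cs]);print(P.round(4));c=P.mean(0);print('centre',c)
print([np.linalg.norm(P[i]-P[(i+1)%4]).round(4) for i in range(4)])
xd=(P[0]+P[1]-P[2]-P[3]);yd=P[0]+P[3]-P[1]-P[2]
print('yaw x',np.degrees(np.arctan2(xd[1],xd[0])),'yaw y',np.degrees(np.arctan2(-yd[0],yd[1])))
pt=[w('top0',380+u/7-.43,130+v/7-.43,z=.124) for u,v in [(408,155),(470,153),(470,233),(408,233)]];print('post',np.array(pt).round(4),np.mean(pt,0))
goal([.512,-.287,.2],[1,0.0])
E
```

```text
[[ 0.5725 -0.2306  0.012 ]
 [ 0.5683 -0.35    0.012 ]
 [ 0.4592 -0.3453  0.012 ]
 [ 0.4622 -0.225   0.012 ]]
centre [ 0.5155409  -0.28772407  0.012     ]
[np.float64(0.1195), np.float64(0.1092), np.float64(0.1203), np.float64(0.1105)]
yaw x -2.699627423659932 yaw y -1.7209874999004915
post [[ 0.5267 -0.2803  0.124 ]
 [ 0.5268 -0.2962  0.124 ]
 [ 0.5053 -0.2949  0.124 ]
 [ 0.5058 -0.2791  0.124 ]] [ 0.5161593 -0.2876046  0.124    ]
tcp [ 0.26   -0.6224  0.2304] R
 [[-0.001  0.923  0.386]
 [ 0.001  0.386 -0.923]
 [-1.    -0.    -0.002]]
shift mm [  30.7  361.8 -212.2] turn units [-1.122e+01 -1.000e-02 -1.000e-02]
```

```bash
python3 -m jog '0 33 -19 0 0 0 70;0 33 -19 0 0 0 70;0 33 -19 0 0 0 70;0 33 -19 0 0 0 70;0 33 -19 0 0 0 70' 40
python3 -m jog '0 33 -19 0 0 0 70;0 33 -19 0 0 0 70;0 33 -19 0 0 0 70;0 33 -19 0 0 0 70;0 33 -19 0 0 0 70'
python3 -m jog '0 31 -19 0 0 0 70;0 0 0 -1.1 0 0 70;0 0 0 -1.2 0 0 70;0 0 0 -1.2 0 0 70;0 0 0 -1.2 0 0 70'
python3 -m jog '0 0 0 -1.2 0 0 70;0 0 0 -1.2 0 0 70;0 0 0 -1.2 0 0 70;0 0 0 -1.2 0 0 70;0 0 0 0 0 0 70'
python3 - <<'E'
from h import *
print(bot.get_obs()['t'],bot.get_obs()['q'].round(2))
goal([.5158,-.2877,.2],[1,np.tan(np.radians(-2.2))])
E
```

```text
t: 0.6
eef_pos: [0.3764, -0.47, 0.2309]
tool_rot: [0.588, 0.392, 0.589, -0.392]
contact_force: [0.1, -0.5, 0.4]
gripper_width: 0.82
t: 1.1
eef_pos: [0.492, -0.3188, 0.231]
tool_rot: [0.588, 0.392, 0.589, -0.392]
contact_force: [0.7, -0.7, 1.1]
gripper_width: 0.821
t: 1.6
eef_pos: [0.5125, -0.2906, 0.2308]
tool_rot: [0.667, 0.235, 0.667, -0.235]
contact_force: [-0.0, 0.0, 1.1]
gripper_width: 0.814
t: 2.1
eef_pos: [0.5124, -0.2908, 0.2309]
tool_rot: [0.704, 0.063, 0.705, -0.063]
contact_force: [-0.0, 0.3, 0.2]
gripper_width: 0.821
2.1 [ 0.66  0.36 -0.31  1.75  0.12  1.05  0.12]
tcp [ 0.5124 -0.2908  0.2309] R
 [[-0.001  0.178  0.984]
 [ 0.001  0.984 -0.178]
 [-1.     0.    -0.001]]
shift mm [30.9  3.6  2.8] turn units [-1.34 -0.01 -0.  ]
```

Correct the pose, then check with the wrist camera.

```bash
python3 -m jog '0 3.6 2.8 0 0 0 70;0 0 0 -1.3 0 0 70;15 0 0 0 0 0 60;10 0 0 0 0 0 60;0 0 0 0 0 0 60'
python3 - <<'E'
from h import *
print(bot.get_obs()['t'],bot.get_obs()['gripper_width'])
goal([.5158,-.2877,.2],[1,np.tan(np.radians(-2.2))])
grab('wrist','w1')
E
```

```text
t: 2.6
eef_pos: [0.5147, -0.2872, 0.2037]
tool_rot: [0.705, 0.017, 0.708, -0.016]
contact_force: [-0.6, -0.2, -0.1]
gripper_width: 0.701
2.6 0.7013945579229973
tcp [ 0.5147 -0.2872  0.2037] R
 [[-0.004  0.047  0.999]
 [ 0.002  0.999 -0.047]
 [-1.     0.002 -0.004]]
shift mm [ 3.6 -0.5  1.2] turn units [-0.08 -0.04 -0.02]
```

View pics/w1.png

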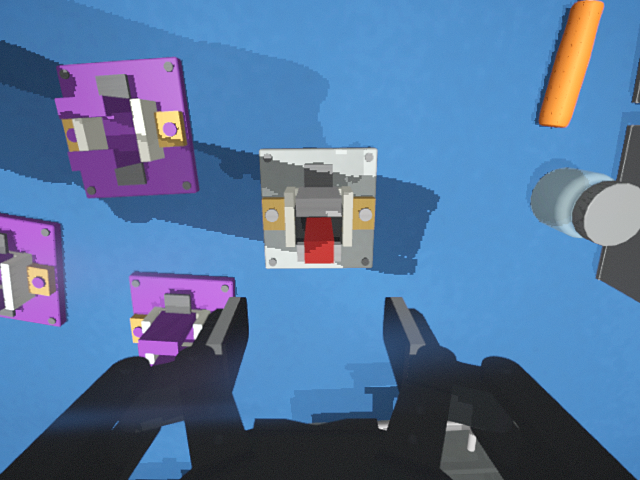

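The wrist view shows the red post (305–334, 220–263) midway between the finger pads (≈246 and ≈386). I'll check its position from here.

Run:
```python
from h import *
crop('w1',255,140,385,275,'c2',5)
for u,v in [(305,263),(334,263),(320,255),(320,262)]: print(w('w1',u,v),w('w1',u,v,z=.124))
for u,v in [(260,150),(376,149),(375,269),(264,269)]: print('pl',w('w1',u,v,z=.012))
```

```text
[ 0.50614975 -0.29692141  0.12516074] [ 0.50608602 -0.29739455  0.124     ]
[ 0.52955774 -0.34394311  0.01313519] [ 0.52585048 -0.29830267  0.124     ]
[ 0.51657533 -0.291447    0.12551569] [ 0.51656309 -0.29202847  0.124     ]
[ 0.51637157 -0.29580828  0.12724955] [ 0.51634212 -0.297129    0.124     ]
pl [ 0.46463923 -0.22848168  0.012     ]
pl [ 0.57195068 -0.2326337   0.012     ]
pl [ 0.5715865  -0.35303286  0.012     ]
pl [ 0.4573079  -0.34778953  0.012     ]
```

View pics/c2.png

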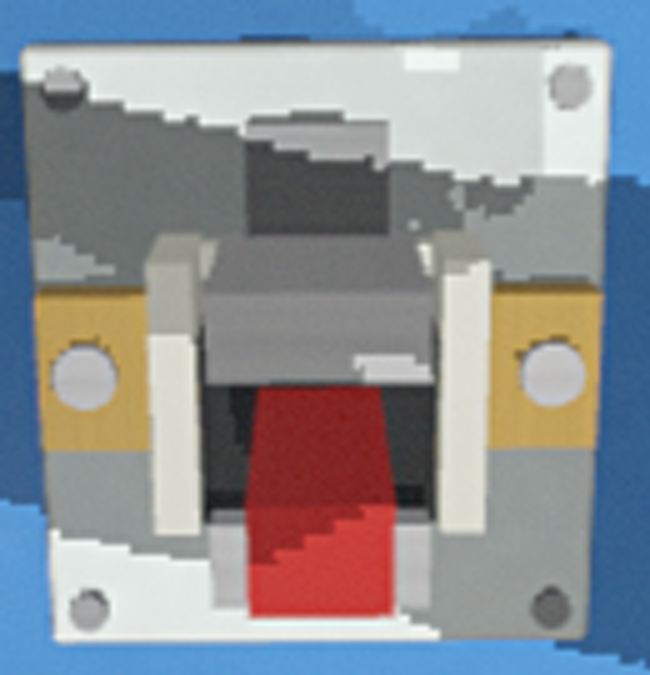

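```bash
python3 -m jog '25 -1 1.2 0 0 0 60;25 0 0 0 0 0 50;25 0 0 0 0 0 50;25 0 0 0 0 0 50;17 0 0 0 0 0 50'
python3 -m jog '0 0 0 0 0 0 50;0 0 0 0 0 0 10;0 0 0 0 0 0 10;0 0 0 0 0 0 10;0 0 0 0 0 0 10' 60
python3 -m jog '0 0 0 0 0 0 10;0 0 0 0 0 0 10' 60
python3 - <<'E'
from h import *
grab('side','s2');crop('s2',210,120,330,230,'c3',6);print(bot.get_obs())
E
```

```text
t: 3.15
eef_pos: [0.5168, -0.2886, 0.0878]
tool_rot: [0.706, 0.016, 0.707, -0.016]
contact_force: [-0.2, -1.1, -1.0]
gripper_width: 0.585
t: 3.65
eef_pos: [0.5182, -0.2893, 0.0906]
tool_rot: [0.708, 0.015, 0.706, -0.016]
contact_force: [-0.7, -0.6, 4.4]
gripper_width: 0.22
t: 3.85
eef_pos: [0.5182, -0.2893, 0.0906]
tool_rot: [0.708, 0.015, 0.706, -0.016]
contact_force: [-0.0, 0.9, 6.2]
gripper_width: 0.223
{'t': 3.9, 'q': array([ 0.63560522,  0.52784338, -0.30360609,  1.85599249,  0.21460534,
        0.78722947,  0.17470995]), 'joint_vel': array([ 2.27121805e-04,  3.00728651e-03,  1.46326892e-03, -5.41344806e-05,
       -1.31893568e-04,  8.87261297e-04,  1.69525447e-04]), 'joint_torque': array([-1.15600876e-01, -5.20981550e+01, -2.94244163e+00, -2.02203512e+01,
        4.80710703e-02, -2.16424274e-01,  5.10630911e-03]), 'eef_pos': array([ 0.51819104, -0.28923443,  0.09060578]), 'tool_rot': array([ 0.70764105,  0.0152864 ,  0.70622511, -0.01601761]), 'contact_force': array([-1.61544776,  0.1940705 ,  6.50165921]), 'torque': array([ 0.04542565,  0.11936855, -0.02188281]), 'gripper_width': 0.2251918178952327}
```

View pics/c3.png

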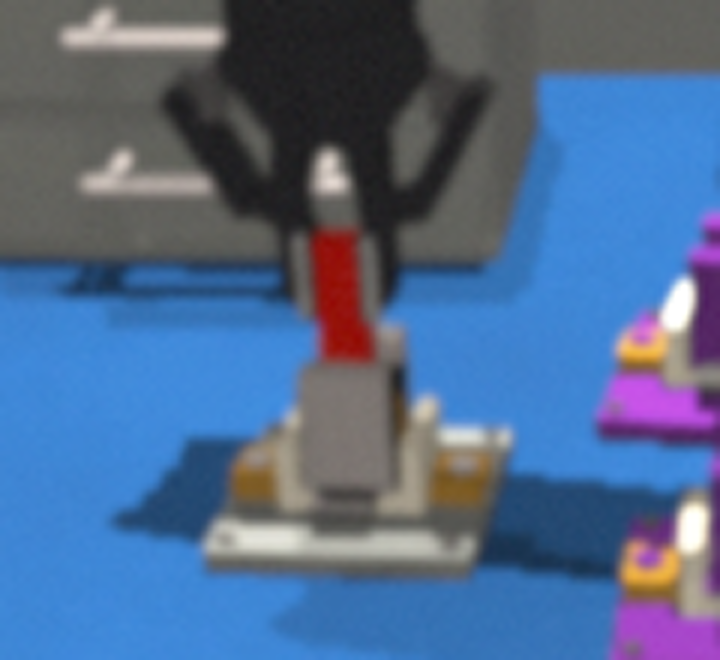

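```bash
python3 -m jog '-1 5 0 0 0 -0.6 10;-1 5 0 0 0 -0.6 10;-1 5 0 0 0 -0.6 10;0 0 0 0 0 0 10;0 0 0 0 0 0 10' 80
python3 - <<'E'
from h import *
grab('side','s3');crop('s3',210,120,330,230,'c4',6);o=bot.get_obs();print(o['eef_pos'],o['contact_force'],o['gripper_width'])
q=o['tool_rot'];print(R.from_quat([q[1],q[2],q[3],q[0]]).as_matrix().round(3))
E
```

```text
t: 4.4
eef_pos: [0.5183, -0.2743, 0.092]
tool_rot: [0.703, -0.052, 0.705, -0.082]
contact_force: [0.6, -2.6, 1.6]
gripper_width: 0.22
[ 0.51836746 -0.27436004  0.09199395] [-0.4710233  -1.02019333  1.97744494] 0.22109344678424683
[[-0.007  0.044  0.999]
 [-0.188  0.981 -0.044]
 [-0.982 -0.188  0.001]]
```

View pics/c4.png

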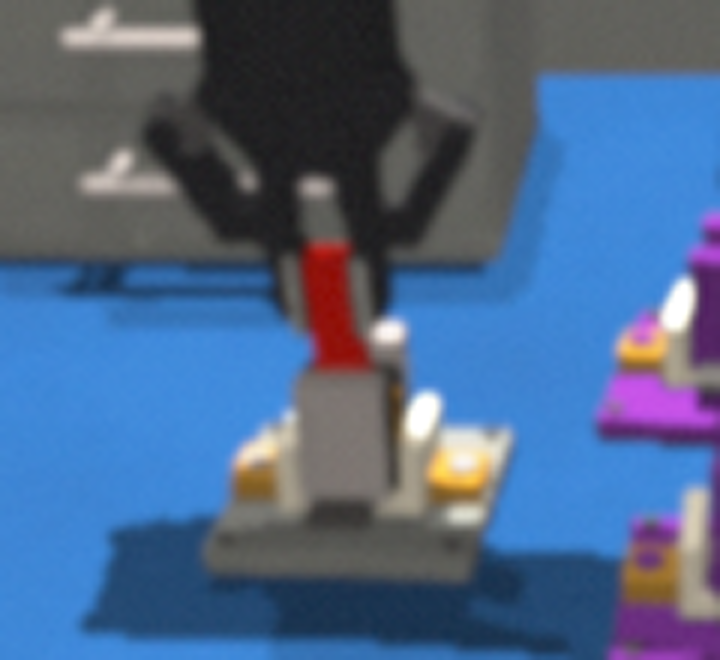

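```bash
python3 -m jog '1 -5 0 0 0 0.6 10;1 -5 0 0 0 0.6 10;1 -5 0 0 0 0.6 10;0 0 0 0 0 0 10'
python3 -m jog '-1 -5 0 0 0 0.6 10;-1 -5 0 0 0 0.6 10;-1 -5.5 0 0 0 0.6 10;0 0 0 0 0 0 10;0 0 0 0 0 0 10' 80
python3 - <<'E'
from h import *
grab('side','s4');crop('s4',210,120,330,230,'c5',6);o=bot.get_obs();print(o['eef_pos'],o['contact_force'],o['gripper_width'])
q=o['tool_rot'];print(R.from_quat([q[1],q[2],q[3],q[0]]).as_matrix().round(3))
E
```

```text
t: 4.85
eef_pos: [0.5175, -0.2904, 0.0904]
tool_rot: [0.708, 0.018, 0.706, -0.016]
contact_force: [1.0, -0.2, 3.1]
gripper_width: 0.222
t: 5.35
eef_pos: [0.5165, -0.3037, 0.092]
tool_rot: [0.705, 0.082, 0.703, 0.051]
contact_force: [0.3, 2.4, 1.2]
gripper_width: 0.22
[ 0.51650589 -0.30362177  0.09198897] [-0.24762649  1.59481328 -0.46291792] 0.22353954706725246
[[ 0.007  0.042  0.999]
 [ 0.186  0.982 -0.043]
 [-0.983  0.186 -0.001]]
```

View pics/c5.png

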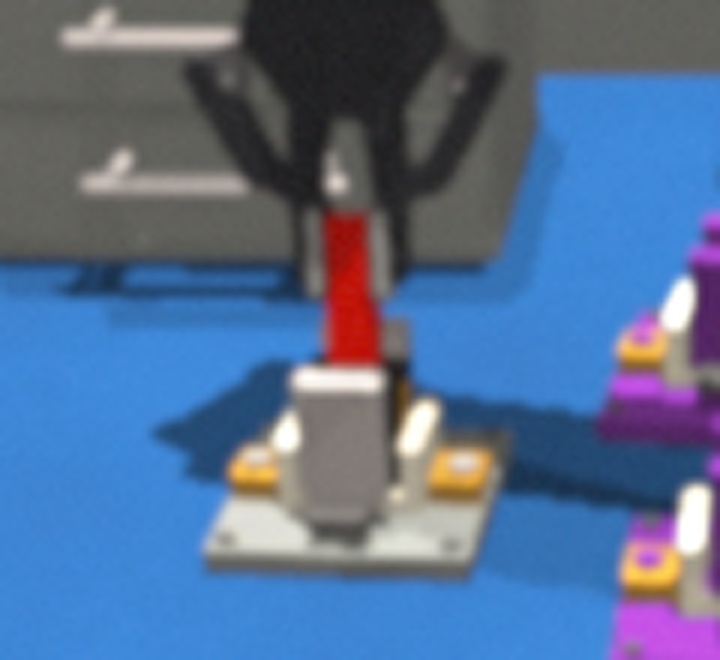

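The side view shows the near (+y) jaw pushed outward after the first tilt and the post now leaning away. Return upright, then lift a little while watching the force.

```bash
python3 -m jog '1 5 0 0 0 -0.6 10;1 5 0 0 0 -0.6 10;1 5 0 0 0 -0.6 10;0 0 0 0 0 0 10'
python3 -m jog '-4 0 0 0 0 0 10;-4 0 0 0 0 0 10;0 0 0 0 0 0 10'
python3 - <<'E'
from h import *
grab('side','s5');crop('s5',210,120,330,230,'c6',6)
grab('wrist','w5')
E
```

```text
t: 5.8
eef_pos: [0.5176, -0.2869, 0.0914]
tool_rot: [0.707, 0.012, 0.707, -0.015]
contact_force: [0.3, -0.2, -1.6]
gripper_width: 0.219
t: 6.1
eef_pos: [0.5175, -0.2905, 0.0998]
tool_rot: [0.707, 0.016, 0.707, -0.016]
contact_force: [1.1, 0.2, -2.0]
gripper_width: 0.219
```

View pics/c6.png

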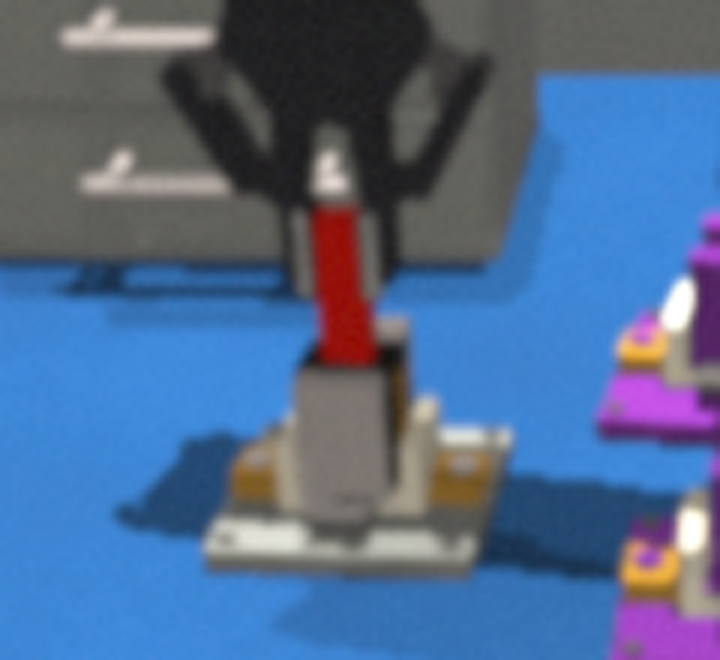

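View pics/w5.png

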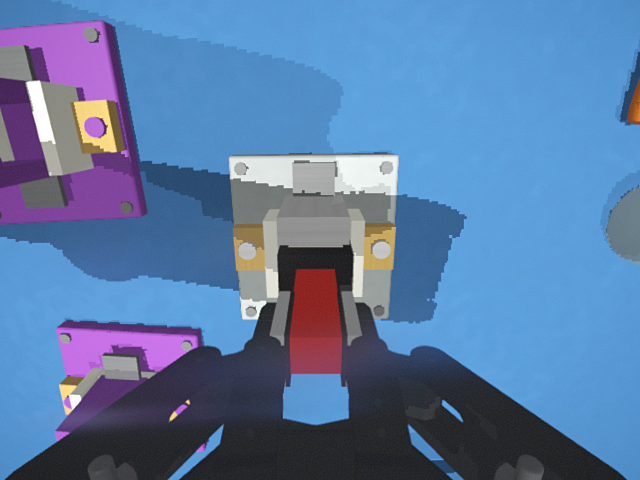

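The block top has come up past the lips (8 mm lift, force only about 2 N). Drawing it out.

```bash
python3 -m jog '-8 0 0 0 0 0 10;-12 0 0 0 0 0 10;-15 0 0 0 0 0 10;-20 0 0 0 0 0 10;-20 0 0 0 0 0 10'
python3 -m jog '-20 0 0 0 0 0 10;0 0 0 0 0 0 10;0 0 0 0 0 0 10'
python3 - <<'E'
from h import *
grab('side','s6')
a=np.load('pics/top0.npz')
p=a['p'].astype(int);m=(p[:,:,0]>150)&(p[:,:,1]>120)&(p[:,:,2]<90);m[:, :255]=0;m[:,345:]=0;m[:135]=0;m[235:]=0
ys,xs=np.nonzero(m);r=cv2.minAreaRect(np.c_[xs,ys].astype(np.float32));b=cv2.boxPoints(r);print(b)
P=np.array([w('top0',u,v,z=.03) for u,v in b]);print(P.round(4),P.mean(0)); tc=P.mean(0)
goal([tc[0],tc[1],.2],[1,np.tan(np.radians(-2.2))])
E
```

```text
t: 6.7
eef_pos: [0.5176, -0.2893, 0.1762]
tool_rot: [0.707, 0.015, 0.707, -0.016]
contact_force: [-1.2, -1.2, -2.3]
gripper_width: 0.218
t: 7.0
eef_pos: [0.5175, -0.2894, 0.1949]
tool_rot: [0.707, 0.015, 0.706, -0.016]
contact_force: [-0.8, -1.1, -2.3]
gripper_width: 0.223
[[266.5178  146.88965]
 [335.09036 145.51819]
 [336.62057 222.02759]
 [268.048   223.39905]]
[[ 0.5803  0.044   0.03  ]
 [ 0.5794 -0.0976  0.03  ]
 [ 0.4193 -0.0968  0.03  ]
 [ 0.4195  0.041   0.03  ]] [ 0.49961804 -0.0273345   0.03      ]
tcp [ 0.5169 -0.2892  0.1939] R
 [[-0.     0.044  0.999]
 [ 0.     0.999 -0.044]
 [-1.     0.    -0.   ]]
shift mm [ -6.1 260.8 -28.8] turn units [-0.05 -0.   -0.  ]
```

View pics/s6.png

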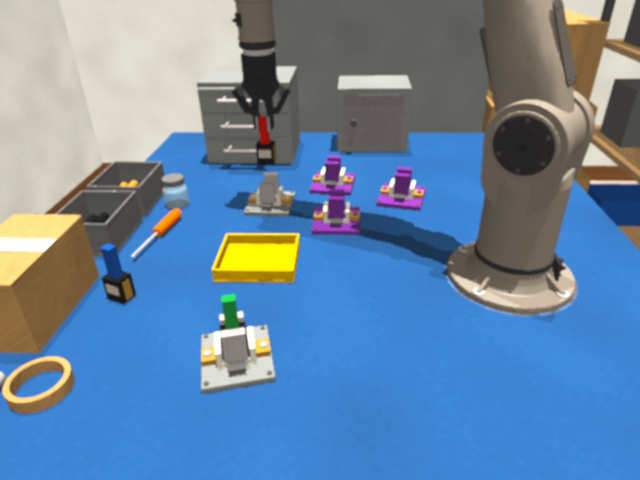

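The red carrier hangs from the gripper at (265,145), clear of its now empty holder at (270,195). On to the tray.

```bash
python3 -m jog '0 26 -3 0 0 0 10;0 26 -3 0 0 0 10;0 26 -3 0 0 0 10;0 26 -3 0 0 0 10;0 26 -3 0 0 0 10'
python3 -m jog '0 26 -3 0 0 0 10;0 26 -3 0 0 0 10;0 26 -3 0 0 0 10;0 26 -3 0 0 0 10;0 26 -2 0 0 0 10'
python3 -m jog '20 0 0 0 0 0 10;20 0 0 0 0 0 10;20 0 0 0 0 0 10;15 0 0 0 0 0 10;0 0 0 0 0 0 10'
python3 -m jog '0 0 0 0 0 0 10;0 0 0 0 0 0 10'
python3 - <<'E'
from h import *
grab('side','s7');crop('s7',180,120,330,290,'c7',4);goal([.4996,-.0273,.0836],[1,0])
E
```

```text
t: 7.55
eef_pos: [0.507, -0.1576, 0.1929]
tool_rot: [0.706, 0.016, 0.708, -0.015]
contact_force: [0.9, -1.1, -2.9]
gripper_width: 0.22
t: 8.05
eef_pos: [0.4987, -0.0273, 0.193]
tool_rot: [0.706, 0.016, 0.708, -0.016]
contact_force: [0.2, -0.2, -1.6]
gripper_width: 0.218
t: 8.55
eef_pos: [0.4973, -0.0283, 0.1164]
tool_rot: [0.705, 0.016, 0.709, -0.015]
contact_force: [-0.8, -0.1, -1.9]
gripper_width: 0.222
t: 8.75
eef_pos: [0.5002, -0.0282, 0.1197]
tool_rot: [0.707, 0.016, 0.707, -0.016]
contact_force: [0.9, -0.1, -1.8]
gripper_width: 0.219
tcp [ 0.5003 -0.0283  0.1199] R
 [[ 0.001  0.044  0.999]
 [-0.     0.999 -0.044]
 [-1.     0.     0.001]]
shift mm [36.3  1.  -0.8] turn units [-0.42  0.01 -0.  ]
```

View pics/c7.png

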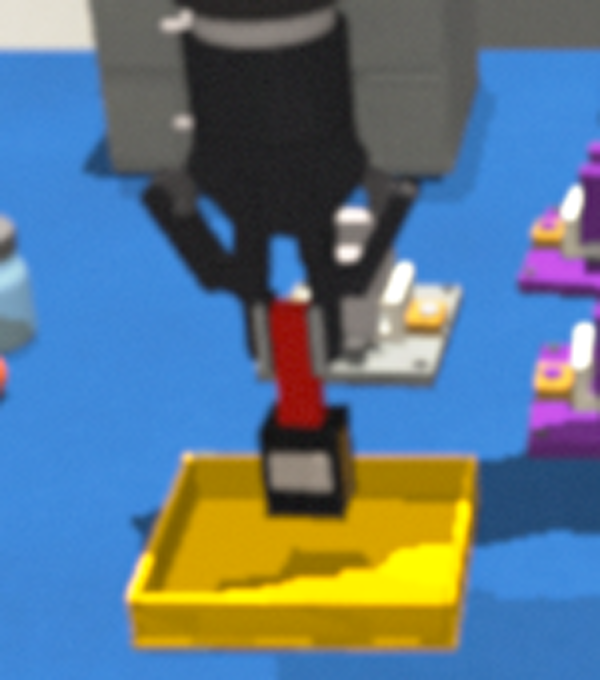

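It hangs upright over the tray centre. Lowering the last stretch in small steps.

```bash
python3 -m jog '12 0 0 0 0 0 10;12 0 0 0 0 0 10;8 0 0 0 0 0 10;0 0 0 0 0 0 10;0 0 0 0 0 0 10'
python3 -m jog '2 0 0 0 0 0 10;0 0 0 0 0 0 10'
python3 -m jog '1.5 0 0 0 0 0 10;0 0 0 0 0 0 10'
```

```text
t: 9.3
eef_pos: [0.4996, -0.0282, 0.0867]
tool_rot: [0.707, 0.016, 0.707, -0.015]
contact_force: [0.7, -0.1, -2.0]
gripper_width: 0.223
t: 9.5
eef_pos: [0.4999, -0.0283, 0.0853]
tool_rot: [0.707, 0.016, 0.707, -0.016]
contact_force: [-0.7, 0.7, -2.2]
gripper_width: 0.221
t: 9.7
eef_pos: [0.4998, -0.0283, 0.0837]
tool_rot: [0.707, 0.016, 0.707, -0.016]
contact_force: [-0.5, 0.0, -1.6]
gripper_width: 0.22
```

```bash
python3 -m jog '1 0 0 0 0 0 10;0 0 0 0 0 0 10'
python3 -m jog '1 0 0 0 0 0 10;0 0 0 0 0 0 10'
```

```text
t: 9.9
eef_pos: [0.5, -0.0283, 0.0834]
tool_rot: [0.707, 0.015, 0.707, -0.016]
contact_force: [-2.6, -0.4, 6.8]
gripper_width: 0.221
t: 10.1
eef_pos: [0.5001, -0.0284, 0.0833]
tool_rot: [0.707, 0.015, 0.707, -0.016]
contact_force: [-6.2, -1.5, 16.6]
gripper_width: 0.218
```

Contact with the floor at z = 0.083, as computed. Ease off, open and withdraw.

```bash
python3 -m jog '-1.5 0 0 0 0 0 10;0 0 0 0 0 0 10;0 0 0 0 0 0 26;0 0 0 0 0 0 35;0 0 0 0 0 0 50' 30
python3 -m jog '0 0 0 0 0 0 60;0 0 0 0 0 0 60;0 0 0 0 0 0 60;-10 0 0 0 0 0 60;-20 0 0 0 0 0 60'
python3 -m jog '-30 0 0 0 0 0 60;-30 0 0 0 0 0 60;-30 0 0 0 0 0 60;0 0 0 0 0 0 60;0 0 0 0 0 0 60'
python3 - <<'E'
from h import *
grab('side','s8');grab('wrist','w8');grab('top','t8');crop('s8',180,120,330,290,'c8',4)
print(bot.get_obs()['contact_force'])
E
```

```text
t: 10.6
eef_pos: [0.4998, -0.0283, 0.083]
tool_rot: [0.707, 0.016, 0.707, -0.016]
contact_force: [-0.1, -0.2, -0.2]
gripper_width: 0.566
t: 11.1
eef_pos: [0.4987, -0.0283, 0.1128]
tool_rot: [0.706, 0.016, 0.708, -0.015]
contact_force: [0.8, -0.3, -0.3]
gripper_width: 0.704
t: 11.6
eef_pos: [0.5001, -0.0284, 0.2041]
tool_rot: [0.708, 0.015, 0.706, -0.016]
contact_force: [0.5, 0.7, 0.3]
gripper_width: 0.705
[ 0.09358424 -0.14608013 -0.24211934]
```

View pics/c8.png

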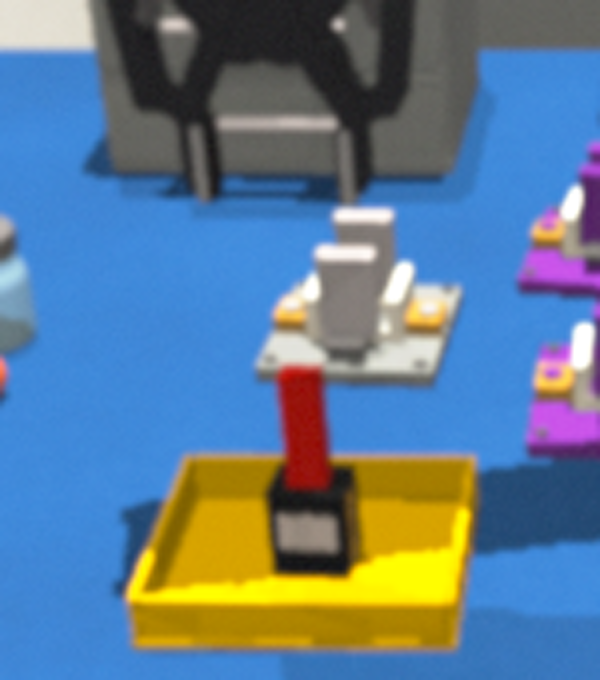

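View pics/w8.png

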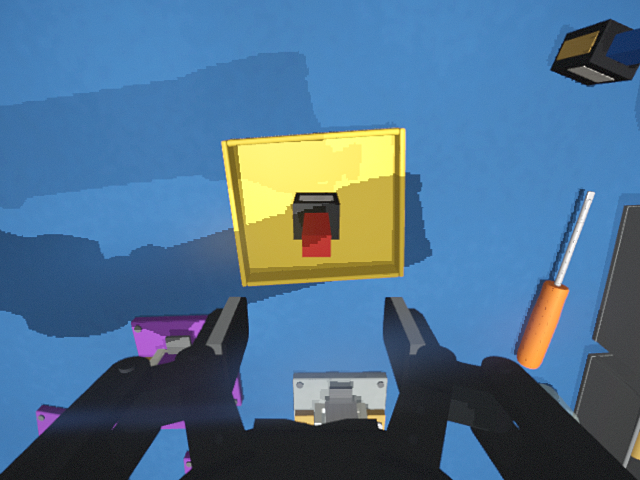

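View pics/t8.png

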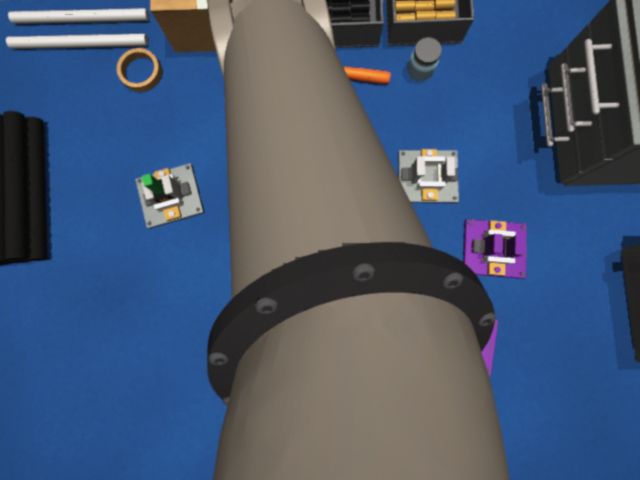

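The carrier stands upright on the tray floor, at wrist (316,220) and side crop (312,520), and the gripper is well clear. The top view shows green at (150,185) as before. Handing in.

```bash
python3 -c "
from h import *
print(w('w8',316,250), w('w8',316,198)); bot.hand_in()"
```

```text
[ 0.49899195 -0.03145875  0.11877797] [ 0.499971  -0.0124661  0.036569 ]
the job is handed in; nothing more can be done
```

The red carrier is out of its holder and standing upright in the yellow tray, released, and the job is handed in after about 12 of the 45 s. `hand_in` gives no verdict, so that rests on my own checks.

**What I did:** I pinched the red post across x, tipped it about 10.8° towards the +y jaw and then about 10.7° towards the −y jaw. I straightened it, lifted it about 100 mm straight up with forces of only 2–3 N, and lowered it onto the tray floor.

**Last checks:**
- **Placement:** the side and wrist pictures show it upright on the floor near the tray's centre. Its post top measured (0.499, −0.031, 0.119) m, against about 0.117 m expected, and the tray centre is at (0.500, −0.027) m.
- **Robot:** the gripper was open, about 12 cm above where it let go, with essentially no contact force.
- **Green carrier:** it shows at the same pixels in the top view as at the start.
- **Force on touchdown:** the last lowering step pressed with about 17 N on the tool, which I eased off before opening.

None of the checks failed or disagreed.

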